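# Rack two washed beakers mouth-down on the draining stand

### The arm

A 6-joint arm with a two-finger parallel gripper is mounted at the origin on a cart in front of the work surface, level with it; the furniture and walls round the work are solid. World frame = base frame: x ahead of the robot, y to its left, z up, the work surface at z = 0. Lengths are in m, angles in degrees, forces in N, time in s.
With the tool pointing down it reaches from about 0.35 to 0.875 m from the base axis. Payload 4.2 kg.
Tool frame: the origin (TCP) lies on the centre line of the jaws, within the pads' length; the fingertips stand tip_reach ahead of it and the grasp point (between the pads) is the TCP (tip_reach is the distance from the TCP to the fingertips, in m); z points along the fingers, y is the line along which they close (so a half turn about z gives the same grasp; the last joint's range is limited). The gripper opens to 87 mm and grips with 3 to 60 N. Pads are 19 mm wide; open, the fingers measure 117 mm over their backs; the gripper's body (75 mm by 190 mm) begins 51 mm behind the grasp point.
Start: joints at [81.452, 22.042, 0.453, 0, -68.411, -14.817], TCP at [0.248, 0.574, 0.242] pointing down, gripper open.
Joint ranges: [-179.83, 179.83], [-69.29, 118.12], [-61.27, 80.66], [-181.25, 117.63], [-171.15, -9.14], [-177.46, 177.46]. Speed limits (degrees/s): [159.86, 159.86, 180, 180, 180, 180].

### API

Orientations are given as a 3x3 rotation matrix whose columns are the frame's x, y, z axes.
In Python, from station import sense, capture, finish_job, tip_reach gives the robot as it stands.
- The arm moves only by the tool arm_command, never from a script. Its argument "deltas" is a list of rows, each a list of 7 numbers: the turn, a rotation vector about the tool's x, y, z in rad, then the shift along the tool's x, y, z in cm, then the closure, from -1 (fully open) to 1 (shut), so that 0 is half open. In form: [[rx, ry, rz, dx, dy, dz, hand], ...]. A call has 1 to 8 rows; each row is the pose to reach, as a shift and turn from the pose commanded when the call began, along the tool's axes at that moment; what a row does not reach only later rows make up. A row lasts 1/12 s, in which the tool goes at most 41.7 mm and 7.16 degrees, less where a joint would pass 70% of its speed; a pose out of reach is approached as far as the arm can. A call with a gripper value outside its range is refused whole. The fingers move at their own pace and stop on an object; the grip force is fixed at half the most. Time passes only in rows, so rows that repeat a pose let the fingers close. It gives the time, the measured TCP pose, the force, the opening and the grip force at its end, in the units of the state.
- sense(): the state, without advancing time (a new reading comes with each control period).
- capture(name): name is "side" or "top" or "wrist"; returns a dict with "pixels" (384x512x3 uint8, blue, green, red), "fovy" (degrees; the focal length in pixels is half the picture's height over the tangent of half this angle, whatever the lens; pixels are square), "cx", "cy" (the principal point, pixels), "rvec" (rotation vector, rad) and "tvec" (3), from world to camera coordinates, as OpenCV has them. Camera axes: x right, y down, z forward; pixel columns grow to the right and rows downward; lengths in m; the calibration is good to about 2 mm. A picture is of the moment at which its call begins. There is no depth.
- finish_job(): hands the job in; it is judged then, once.
The state is a dict: "time_s": time; "joints": joint angles; "joint_velocities": joint speeds; "effort": joint torques, N m; "tcp_pos": TCP position; "ee_rot": TCP orientation; "wrist_force": force on the tool from outside, world axes, zero at the start; "moment": the same for the moment, N m; "gripper_width": opening from 0.0 (shut) to 1.0 (fully open); "gripper_force": force on a finger pad.
Only numpy, scipy, OpenCV 4.12 (cv2) and the standard library are available. Lean on these libraries where they do the work, as an engineer would, in place of code of your own. Each camera call takes 0.05 s, during which the arm holds its last target. There are 200 camera calls.

### The job

Get the washed beakers drying, in this order: push the drip tray fully home under the draining stand, lift the tape roll off the short peg and lay it flat on the bare worktop, then turn the larger beaker upside down over the tall peg, and last the smaller beaker upside down over the short peg, each with its rim resting flat on the stand's plate. Leave the timer and the vial where they are.

Things in the scene. Friction and masses are not known exactly. Their poses are not given: they have to be found in the camera images.
- tray (a joint): drip tray, white plastic, that slides level under the draining stand; value = how far it is pulled out towards the stand's front (m): 0 is fully home against its stop, at most 0.09. It resists with about 2 N and stays where it is left.
- tray_front (a point): middle of the flat front face of the drip tray (face 264 mm wide, 34 mm high, from 3 to 37 mm above the worktop, this point 20 mm up). Its x axis points squarely into the stand (the direction to push), z up. When home, the face stands 8 mm in front of the stand's plate.
- stand: draining stand, fixed, stainless: a flat plate 120 mm (x) by 270 mm (y) whose top is 46 mm above the worktop, on end panels. Origin on the worktop under the plate's centre; -x is its front, where the drip tray comes out. Two upright pegs stand on the plate at y = +70 mm and -70 mm of its frame; which peg is where varies.
- peg_tall_foot (a point): foot of the tall grey peg, on its axis, on the plate's top (46 mm above the worktop). Peg 62 mm tall, 24 mm across, rounded at the top, with a foot flange 32 mm across and 5 mm high. Fixed. z up.
- peg_short_foot (a point): foot of the short grey peg, on its axis, on the plate's top. Peg 42 mm tall, 20 mm across, rounded at the top, with a foot flange 28 mm across and 5 mm high. Fixed. z up.
- tape_center (a point): centre of a white thread-seal tape roll: a flat ring 52 mm across, 13 mm high, with a hole 32 mm across, lying at the start round the foot of the short peg. Its axis is z. 30 g. The worktop about 0.43 m ahead of the robot and 0.37 m to its left is always bare.
- beaker_large_center (a point): centre, half-way up and on its axis, of the larger clear beaker: 70 mm high, about 54 mm across at the rim and 49 mm at the base, walls about 2 to 5 mm, inside about 42 mm clear and 68 mm deep. z points along its axis from the base to the open mouth. At the start it lies in a wire cradle with its mouth dipping about 34 degrees, centre about 67 mm above the worktop; two short upturned wire ends stop its rim, so it is lifted out straight up. About 60 g.
- beaker_small_center (a point): centre, half-way up and on its axis, of the smaller clear beaker: 60 mm high, about 45 mm across at the rim and 40 mm at the base, inside about 34 mm clear and 57 mm deep. z points along its axis from the base to the open mouth. At the start it lies in a wire cradle of the same kind, its mouth dipping about 33 degrees, centre about 67 mm above the worktop. About 40 g.
- beaker_large_rim (a point): centre of the larger beaker's open mouth, in the plane of its rim, 35 mm along z from its centre.
- beaker_small_rim (a point): centre of the smaller beaker's open mouth, in the plane of its rim, 30 mm along z from its centre.
- cradle_large: wire cradle of the larger beaker, fixed: foot plate 85 x 56 mm, 5 mm thick, with two sloping 6 mm wires 32 mm apart under the beaker. Origin on the worktop about below the beaker's centre; the beaker's mouth points to its +x. Which cradle is left or right varies.
- cradle_small: wire cradle of the smaller beaker, fixed, same foot plate, wires 26 mm apart. Origin on the worktop about below the beaker's centre; the beaker's mouth points to its +x.
- beaker_large: the larger beaker; origin at the centre of the underside of its base, z along its axis towards the mouth.
- beaker_small: the smaller beaker; origin at the centre of the underside of its base, z along its axis towards the mouth.
- ptfe_tape: the tape roll; origin at the centre of its underside as it lies at the start.
- timer: bench timer lying on the worktop to the left, 62 x 66 x 20 mm; a bystander. Origin at the centre of its underside.
- vial: capped sample vial, 27 mm across and 59 mm high, standing on the worktop behind the work, between the stand and the cradles; a bystander. Origin at the centre of its base.

How it is judged (in metres and radians):
On the way, in this order (a step that is already met when the one before it is completed fails the run):
1. the drip tray is fully home under the stand (within 4 mm) (value of joint tray below 0.004 m), for 0.2 s.
2. the tape roll lies flat on the worktop (height (world z) of tape_center below 0.011 m and (angle between ptfe_tape's own z axis and vertical below 0.1 rad or angle between ptfe_tape's own z axis and vertical above 3.04 rad) and linear speed of ptfe_tape below 0.02 m/s), for 0.2 s.
3. the larger beaker sits upside down over the tall peg, rim flat on the plate (angle between beaker_large's own z axis and vertical above 3.08 rad and horizontal distance between beaker_large_center and peg_tall_foot below 0.015 m and z of beaker_large_rim in the frame of stand below 0.05 m and linear speed of beaker_large below 0.02 m/s), for 0.2 s.
4. the smaller beaker sits upside down over the short peg, rim flat on the plate (angle between beaker_small's own z axis and vertical above 3.08 rad and horizontal distance between beaker_small_center and peg_short_foot below 0.015 m and z of beaker_small_rim in the frame of stand below 0.05 m and linear speed of beaker_small below 0.02 m/s), for 0.2 s.
At the end, for the whole second after the job is handed in: Tray within 4 mm of its stop; tape roll flat (within 6 degrees) on the worktop; each beaker at rest upside down (within 3.5 degrees) over its peg, the larger on the tall and the smaller on the short one, axes within 15 mm, rim within 4 mm of the plate (all of step 2 and all of step 3 and all of step 4 and value of joint tray below 0.004 m); the robot touches nothing.
It fails at once if the timer is shifted more than 3 cm (distance of timer from where it was at the start of the episode above 0.03 m).
It fails at once if the vial is shifted more than 3 cm or knocked over (distance of vial from where it was at the start of the episode above 0.03 m or angle between vial's own z axis and vertical above 0.5 rad).
It also fails if it takes over 72 s, if anything falls off the work surface, if the arm or the gripper's body presses on something with over 40 N, if the wrist force passes 120 N, or if a joint passes its speed limit or range.

## Working session

There is one attempt and no reset: what is moved stays moved. The work goes in short steps, Python scripts to look and compute and a tool call to move; the robot and the scene stay as the last step left them, time stands still between calls to the robot, and variables do not carry over. Pictures are saved under pics/ and viewed, at most 10 in all, crops included, and the job is handed in when it is done.

Besides the shell and the picture viewer there is one more tool, called after "Call:" as name([rows], argument=value, ...), one row to a line, values as JSON. arm_command: Moves the arm, as the interface text tells. Its arguments: {"type":"object","properties":{"deltas":{"type":"array"}},"required":["deltas"]}

```bash
ls; mkdir -p pics; cat > h.py <<'E'
import numpy as np, cv2
from station import sense, capture, finish_job, tip_reach
def cam(n):
    c=capture(n); c['R']=cv2.Rodrigues(np.array(c['rvec'],float))[0]; c['t']=np.array(c['tvec'],float).ravel()
    c['f']=192/np.tan(np.radians(c['fovy'])/2); c['o']=-c['R'].T@c['t']; return c
def ray(c,u,v):
    d=c['R'].T@np.array([(u-c['cx'])/c['f'],(v-c['cy'])/c['f'],1]); return c['o'],d/np.linalg.norm(d)
def onz(c,u,v,z):
    o,d=ray(c,u,v); return o+d*(z-o[2])/d[2]
def two(c1,p1,c2,p2):
    o1,d1=ray(c1,*p1);o2,d2=ray(c2,*p2)
    s=np.linalg.lstsq(np.c_[d1,-d2],o2-o1,rcond=None)[0]
    a=o1+s[0]*d1;b=o2+s[1]*d2; return (a+b)/2,np.linalg.norm(a-b)
def proj(c,p):
    q=c['R']@np.array(p)+c['t']; return q[:2]/q[2]*c['f']+[c['cx'],c['cy']]
E
python3 - <<'E'
from h import *
ims=[]
for n in("side","top","wrist"):
    c=cam(n); print(n,c['o'].round(3),c['R'][2].round(2),round(c['f'])); cv2.imwrite(f'pics/{n}0.png',np.array(c['pixels']))
    ims.append(c)
import pickle; pickle.dump(ims,open('c0.pkl','wb'))
s=sense(); print(s['tcp_pos'],np.round(s['ee_rot'],3),s['time_s'],s['gripper_width'],tip_reach)
E
```

```text
pics
side [0.561 0.996 0.514] [ 0.04 -0.92 -0.38] 392
top [0.436 0.007 1.185] [ 0.13  0.   -0.99] 418
wrist [0.324 0.539 0.383] [-0.28  0.12 -0.95] 321
[0.24770135 0.57336627 0.24073078] [[ 0.918 -0.397 -0.001]
 [-0.397 -0.918 -0.002]
 [ 0.     0.002 -1.   ]] 0.15 0.995918124187211 0.019
```

View pics/top0.png

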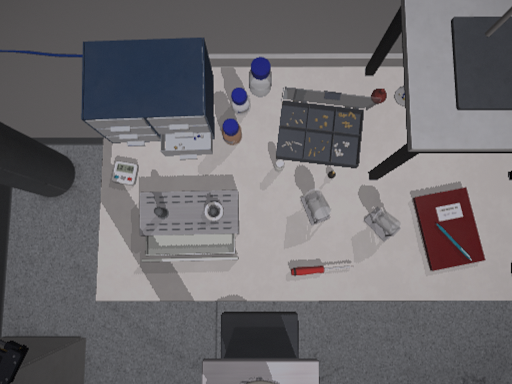

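View pics/side0.png

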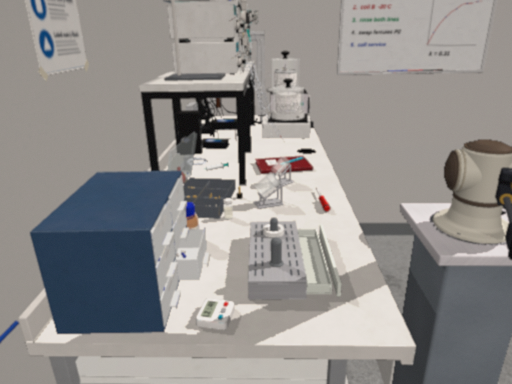

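```bash
python3 - <<'E'
from h import *
import pickle
S,T,W=pickle.load(open('c0.pkl','rb'))
print(proj(T,[0,0,0]),proj(T,[.248,.574,.242]),proj(T,[.43,.37,0]),proj(S,[.248,.574,.242]))
a=np.array(T['pixels'])[150:280,100:240]; b=np.array(T['pixels'])[150:280,265:405]
im=np.hstack([cv2.resize(x,None,fx=2.85,fy=2.85,interpolation=cv2.INTER_CUBIC) for x in(a,b)])
im2=cv2.resize(np.array(S['pixels'])[160:340,180:360],(400,400),interpolation=cv2.INTER_CUBIC)
cv2.imwrite('pics/crop1.png',im)
for p in [(115,185),(163,212),(214,211),(149,261),(237,259),(317,207),(382,222),(280,164)]: print(p,onz(T,*p,0.05).round(3))
print(im.shape)
E
```

```text
[260.4466064  419.34003355] [ -2.0571082  342.66491041] [128.49311393 257.75963117] [524.75474798 264.37066466]
(115, 185) [0.629 0.399 0.05 ]
(163, 212) [0.554 0.265 0.05 ]
(214, 211) [0.557 0.126 0.05 ]
(149, 261) [0.422 0.299 0.05 ]
(237, 259) [0.427 0.062 0.05 ]
(317, 207) [ 0.567 -0.156  0.05 ]
(382, 222) [ 0.526 -0.332  0.05 ]
(280, 164) [ 0.687 -0.056  0.05 ]
(370, 798, 3)
```

View pics/crop1.png

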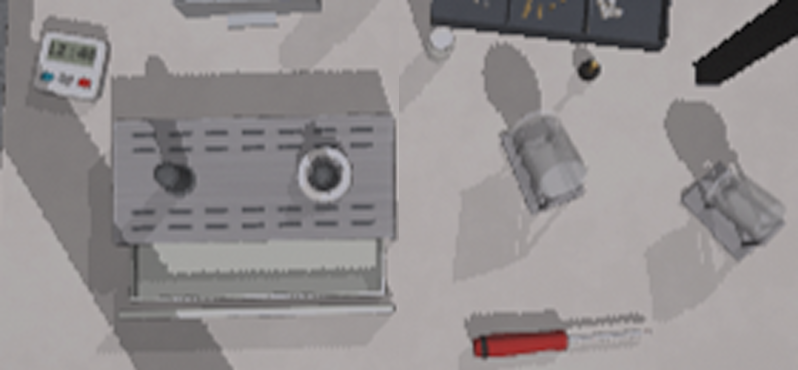

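```bash
python3 - <<'E'
from h import *
import pickle
S,T,W=pickle.load(open('c0.pkl','rb'))
k=2.85
P=lambda x,y,z:onz(T,x/k+100-.3,y/k+150-.3,z)
for n,x,y,z in[('BL',115,117,.046),('BR',391,112,.046),('FR',396,238,.046),('FL',118,243,.046),('tape',325,174,.052),('tapetop',325,174,.059),('tray L',119,315,.037),('trayR',394,308,.037)]:print(n,P(x,y,z).round(3))
g=cv2.cvtColor(np.array(T['pixels']),cv2.COLOR_BGR2HSV)
m=((g[...,2]>190)&(g[...,1]<25)).astype('uint8'); m[:195]=0;m[232:]=0;m[:,:195]=0;m[:,235:]=0
ys,xs=np.nonzero(m); print(xs.min(),xs.max(),ys.min(),ys.max()); (cx,cy),r=cv2.minEnclosingCircle(np.c_[xs,ys].astype('float32')); print(cx,cy,r,onz(T,cx,cy,.059))
E
```

```text
BL [0.613 0.331 0.046]
BR [0.618 0.064 0.046]
FR [0.496 0.058 0.046]
FL [0.492 0.324 0.046]
tape [0.557 0.126 0.052]
tapetop [0.556 0.126 0.059]
tray L [0.423 0.323 0.037]
trayR [0.43  0.06  0.037]
205 216 203 209
210.5 206.0 6.265082359313965 [0.56922284 0.13454521 0.059     ]
```

```bash
cat >> h.py <<'E'
from scipy.spatial.transform import Rotation as Ro
def down(yaw): # tool x at heading yaw (rad), z down
    c,s=np.cos(yaw),np.sin(yaw); return np.array([[c,s,0],[s,-c,0],[0,0,-1.]])
def plan(wps,start=None):
    s=sense(); p,R=np.array(s['tcp_pos']),np.array(s['ee_rot'])
    print('at',p.round(4),'t',round(s['time_s'],2),'F',np.round(s['wrist_force'],1),'w',round(s['gripper_width']*87,1))
    for q,Q in wps:
        q=np.array(q,float); Q=R if Q is None else Q
        print((Ro.from_matrix(R.T@Q).as_rotvec()).round(3).tolist(),(R.T@(q-p)*100).round(2).tolist()); p,R=q,Q
E
python3 - <<'E'
from h import *
D=down(.02)
plan([((.33,.37,.20),D),((.385,.19,.12),D),((.395,.19,.032),D)])
E
```

```text
at [0.2477 0.5734 0.2407] t 0.15 F [ 0.1 -0.4 -0.1] w 86.6
[0.002, 0.0, -0.428] [15.62, 15.4, 4.1]
[0.0, 0.0, 0.0] [5.14, 18.11, 8.0]
[0.0, 0.0, 0.0] [1.0, 0.02, 8.8]
```

Call:
arm_command([
  [0, 0, -0.428, 15.6, 15.4, 4.1, -1],
  [0, 0, -0.428, 15.6, 15.4, 4.1, -1],
  [0, 0, -0.428, 15.6, 15.4, 4.1, -1],
  [0, 0, -0.428, 15.6, 15.4, 4.1, -1],
  [0, 0, -0.428, 15.6, 15.4, 4.1, -1],
  [0, 0, -0.428, 15.6, 15.4, 4.1, -1],
  [0, 0, -0.428, 15.6, 15.4, 4.1, -1],
  [0, 0, -0.428, 15.6, 15.4, 4.1, -1],
])

```text
time_s: 0.82
tcp_pos: [0.3304, 0.3703, 0.2008]
ee_rot: [[1.0, 0.019, 0.0], [0.019, -1.0, 0.001], [0.0, -0.001, -1.0]]
wrist_force: [0.4, 0.4, -1.0]
gripper_width: 0.997
gripper_force: 0.0
```

Call:
arm_command([
  [0, 0, 0, 5.1, 18.1, 8.0, -1],
  [0, 0, 0, 5.1, 18.1, 8.0, -1],
  [0, 0, 0, 5.1, 18.1, 8.0, -1],
  [0, 0, 0, 5.1, 18.1, 8.0, -1],
  [0, 0, 0, 5.1, 18.1, 8.0, -1],
  [0, 0, 0, 5.1, 18.1, 8.0, -1],
  [0, 0, 0, 5.1, 18.1, 8.0, -1],
])

```text
time_s: 1.4
tcp_pos: [0.3851, 0.1904, 0.12]
ee_rot: [[1.0, 0.019, -0.001], [0.019, -1.0, -0.001], [-0.001, 0.001, -1.0]]
wrist_force: [0.6, 0.2, -0.1]
gripper_width: 1.004
gripper_force: 0.0
```

```bash
python3 - <<'E'
from h import *
c=cam('wrist'); cv2.imwrite('pics/w1.png',np.array(c['pixels']))
print(c['o'],c['R'][2])
D=down(.02)
plan([((.392,.19,.032),D)])
E
```

```text
[0.46883593 0.19107874 0.2624708 ] [-0.30476438 -0.00639517 -0.95240631]
at [0.3856 0.1918 0.1208] t 1.45 F [ 0.3 -0.   0.8] w 86.9
[-0.001, -0.001, 0.0] [0.63, 0.2, 8.88]
```

Call:
arm_command([
  [0, 0, 0, 0.6, 0.1, 4, -1],
  [0, 0, 0, 0.6, 0.1, 7, -1],
  [0, 0, 0, 0.6, 0.1, 8.9, -1],
  [0, 0, 0, 0.6, 0.1, 8.9, -1],
  [0, 0, 0, 2.5, 0.1, 8.9, -1],
  [0, 0, 0, 4, 0.1, 8.9, -1],
  [0, 0, 0, 5.5, 0.1, 8.9, -1],
  [0, 0, 0, 7, 0.1, 8.9, -1],
])

```text
time_s: 2.12
tcp_pos: [0.4539, 0.1922, 0.0322]
ee_rot: [[1.0, 0.023, -0.002], [0.023, -1.0, -0.001], [-0.002, 0.001, -1.0]]
wrist_force: [-5.6, 1.8, -3.0]
gripper_width: 1.001
gripper_force: 2.4
```

Call:
arm_command([
  [0, 0, 0, 0.7, 0, 0, -1],
  [0, 0, 0, 1.0, 0, 0, -1],
  [0, 0, 0, 1.3, 0, 0, -1],
  [0, 0, 0, 1.5, 0, 0, -1],
  [0, 0, 0, 1.5, 0, 0, -1],
])

```text
time_s: 2.53
tcp_pos: [0.4703, 0.1922, 0.0323]
ee_rot: [[1.0, 0.021, 0.002], [0.021, -1.0, 0.001], [0.002, -0.001, -1.0]]
wrist_force: [0.2, 1.1, -0.9]
gripper_width: 1.001
gripper_force: 0.1
```

Call:
arm_command([
  [0, 0, 0, 0.3, 0, 0, -1],
  [0, 0, 0, 0.5, 0, 0, -1],
  [0, 0, 0, 0.7, 0, 0, -1],
])

```text
time_s: 2.78
tcp_pos: [0.4737, 0.1906, 0.0315]
ee_rot: [[1.0, 0.021, -0.006], [0.021, -1.0, -0.003], [-0.006, 0.002, -1.0]]
wrist_force: [-16.5, 6.4, 8.5]
gripper_width: 1.003
gripper_force: 8.3
```

Call:
arm_command([
  [0, 0, 0, 0.2, 0, 0, -1],
  [0, 0, 0, 0.3, 0, 0, -1],
])

```text
time_s: 2.95
tcp_pos: [0.4738, 0.1898, 0.0309]
ee_rot: [[1.0, 0.021, -0.011], [0.021, -1.0, -0.005], [-0.011, 0.005, -1.0]]
wrist_force: [-22.1, 7.8, 11.5]
gripper_width: 0.999
gripper_force: 10.9
```

Call:
arm_command([
  [0, 0, 0, -3.5, 0, 0, -1],
  [0, 0, 0, -3.5, 0, -5, -1],
  [0, 0, 0, -3.5, 0, -10, -1],
  [0, 0, 0, 1, 0, -17, -1],
  [0, 0, 0, 5, 0, -17, -1],
  [0, 0, 0, 5, 0, -17, -1],
  [0, 0, 0, 5, 0, -17, -1],
  [0, 0, 0, 5, 0, -17, -1],
])

```text
time_s: 3.62
tcp_pos: [0.5317, 0.1927, 0.2031]
ee_rot: [[1.0, 0.018, 0.004], [0.018, -1.0, 0.003], [0.004, -0.002, -1.0]]
wrist_force: [-0.4, -0.1, -0.5]
gripper_width: 1.002
gripper_force: 0.0
```

```bash
python3 - <<'E'
from h import *
import pickle
c=cam('wrist'); cv2.imwrite('pics/w2.png',np.array(c['pixels'])); pickle.dump(c,open('w2.pkl','wb'))
print(c['o'],c['R'][2], proj(c,[.5564,.124,.059]),proj(c,[.5536,.264,.1]))
plan([])
E
```

```text
[0.61473766 0.19285915 0.34586934] [-0.30051153 -0.00297095 -0.95377355] [329.30829009 163.06940908] [162.67912504 174.00297394]
at [0.5297 0.1921 0.2014] t 3.67 F [-0.3 -0.3 -0.6] w 87.1
```

View pics/w2.png

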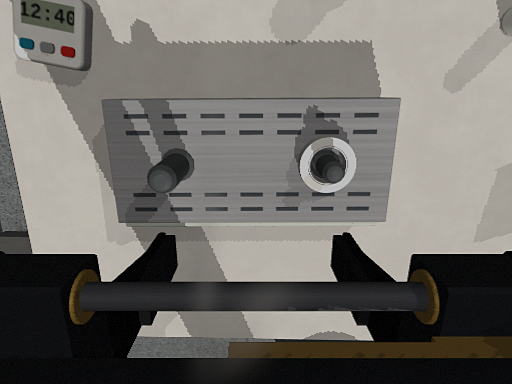

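```bash
python3 - <<'E'
from h import *
import pickle
c=pickle.load(open('w2.pkl','rb'))
C=[onz(c,*p,.046) for p in((104,99),(400,98),(387,221),(118,222))]
for x in C: print(x.round(4))
print('ctr',np.mean(C,0), 'yaw',np.arctan2(-(C[0]-C[1])[0],(C[0]-C[1])[1]),np.arctan2(-(C[3]-C[2])[0],(C[3]-C[2])[1]))
g=cv2.cvtColor(np.array(c['pixels']),cv2.COLOR_BGR2HSV)
m=((g[...,2]>185)&(g[...,1]<40)).astype('uint8')*255; m[:130]=0;m[200:]=0;m[:,:290]=0;m[:,370:]=0
k=max(cv2.findContours(m,0,2)[0],key=cv2.contourArea); e=cv2.fitEllipse(k); print(e,onz(c,*e[0],.058))
print('pegfoot flange',onz(c,179,164,.048),'pegtop',onz(c,162,177,.102))
plan([])
E
```

```text
[0.6082 0.3275 0.046 ]
[0.6138 0.0631 0.046 ]
[0.4959 0.0579 0.046 ]
[0.4897 0.3279 0.046 ]
ctr [0.55190934 0.19409983 0.046     ] yaw 0.021170018051643095 0.022931623346760903
((328.0406799316406, 165.2880859375), (47.47986602783203, 52.29851150512695), 45.57485580444336) [0.55412247 0.12473292 0.058     ]
pegfoot flange [0.55066025 0.26298622 0.048     ] pegtop [0.55167666 0.26411489 0.102     ]
at [0.5297 0.1921 0.2014] t 3.67 F [-0.3 -0.3 -0.6] w 87.1
```

```bash
python3 - <<'E'
from h import *
D=down(.02)
plan([((.554,.1245,.11),D),((.554,.1245,.068),D),((.554,.1245,.15),D),((.45,.33,.12),D),((.43,.37,.03),D)])
E
```

```text
at [0.5297 0.1921 0.2014] t 3.67 F [-0.3 -0.3 -0.6] w 87.1
[-0.0, 0.0, -0.001] [2.3, 6.81, 9.13]
[0.0, 0.0, 0.0] [0.0, 0.0, 4.2]
[0.0, 0.0, 0.0] [0.0, 0.0, -8.2]
[0.0, 0.0, 0.0] [-9.99, -20.75, 3.0]
[0.0, 0.0, 0.0] [-1.92, -4.04, 9.0]
```

Call:
arm_command([
  [0, 0, 0, 2.3, 6.8, 3, -1],
  [0, 0, 0, 2.3, 6.8, 6, -1],
  [0, 0, 0, 2.3, 6.8, 9, -1],
  [0, 0, 0, 2.3, 6.8, 9, -1],
  [0, 0, 0, 2.3, 6.8, 11, -1],
  [0, 0, 0, 2.3, 6.8, 13.3, -1],
  [0, 0, 0, 2.3, 6.8, 13.3, -1],
  [0, 0, 0, 2.3, 6.8, 13.3, 0],
])

```text
time_s: 4.33
tcp_pos: [0.5532, 0.1253, 0.0689]
ee_rot: [[1.0, 0.021, -0.002], [0.021, -1.0, -0.001], [-0.002, 0.001, -1.0]]
wrist_force: [-0.2, -0.3, -0.2]
gripper_width: 0.968
gripper_force: 0.0
```

Call:
arm_command([
  [0, 0, 0, 0, 0, 0, 0.6],
  [0, 0, 0, 0, 0, 0, 0.8],
  [0, 0, 0, 0, 0, 0, 0.8],
  [0, 0, 0, 0, 0, 0, 0.8],
  [0, 0, 0, 0, 0, 0, 0.8],
])

```text
time_s: 4.75
tcp_pos: [0.554, 0.1251, 0.0691]
ee_rot: [[1.0, 0.02, 0.001], [0.02, -1.0, 0.0], [0.001, -0.0, -1.0]]
wrist_force: [-0.1, -0.2, -0.2]
gripper_width: 0.633
gripper_force: 0.0
```

Call:
arm_command([
  [0, 0, 0, 0, 0, 0, 0.8],
  [0, 0, 0, 0, 0, 0, 0.8],
  [0, 0, 0, 0, 0, 0, 0.8],
  [0, 0, 0, 0, 0, -2, 0.8],
  [0, 0, 0, 0, 0, -5, 0.8],
  [0, 0, 0, 0, 0, -8.2, 0.8],
  [0, 0, 0, 0, 0, -8.2, 0.8],
])

```text
time_s: 5.33
tcp_pos: [0.5578, 0.1262, 0.157]
ee_rot: [[1.0, 0.022, 0.012], [0.022, -1.0, 0.004], [0.012, -0.004, -1.0]]
wrist_force: [2.0, 0.5, 0.4]
gripper_width: 0.582
gripper_force: 30.0
```

Call:
arm_command([
  [0, 0, 0, -10, -20.8, 3, 0.8],
  [0, 0, 0, -10, -20.8, 3, 0.8],
  [0, 0, 0, -10, -20.8, 3, 0.8],
  [0, 0, 0, -10, -20.8, 3, 0.8],
  [0, 0, 0, -10, -20.8, 3, 0.8],
  [0, 0, 0, -10, -20.8, 3, 0.8],
  [0, 0, 0, -10, -20.8, 3, 0.8],
])

```text
time_s: 5.92
tcp_pos: [0.4478, 0.3346, 0.1196]
ee_rot: [[1.0, 0.026, -0.0], [0.026, -1.0, 0.0], [-0.0, -0.0, -1.0]]
wrist_force: [0.8, 0.2, -0.3]
gripper_width: 0.576
gripper_force: 30.0
```

Call:
arm_command([
  [0, 0, 0, -1.9, -4, 3, 0.8],
  [0, 0, 0, -1.9, -4, 6, 0.8],
  [0, 0, 0, -1.9, -4, 8, 0.8],
  [0, 0, 0, -1.9, -4, 9.3, 0.8],
  [0, 0, 0, -1.9, -4, 9.3, 0.8],
])

```text
time_s: 6.33
tcp_pos: [0.429, 0.3691, 0.0245]
ee_rot: [[1.0, 0.02, -0.003], [0.02, -1.0, -0.005], [-0.003, 0.004, -1.0]]
wrist_force: [0.1, 0.4, -0.0]
gripper_width: 0.576
gripper_force: 30.0
```

Call:
arm_command([
  [0, 0, 0, 0, 0, 0.15, 0.8],
  [0, 0, 0, 0, 0, 0.15, 0.5],
  [0, 0, 0, 0, 0, 0.15, -0.5],
  [0, 0, 0, 0, 0, 0.15, -1],
  [0, 0, 0, 0, 0, 0.15, -1],
  [0, 0, 0, 0, 0, 0.15, -1],
  [0, 0, 0, 0, 0, -2, -1],
  [0, 0, 0, 0, 0, -6, -1],
])

```text
time_s: 7.0
tcp_pos: [0.4279, 0.3677, 0.0841]
ee_rot: [[1.0, 0.019, -0.007], [0.019, -1.0, -0.008], [-0.007, 0.008, -1.0]]
wrist_force: [0.6, 0.8, 0.1]
gripper_width: 0.941
gripper_force: 0.0
```

Call:
arm_command([
  [0, 0, 0, 0, 0, -4, -1],
  [0, 0, 0, 0, 0, -8, -1],
  [0, 0, 0, 1, 3, -12, -1],
  [0, 0, 0, 2, 7, -16, -1],
  [0, 0, 0, 4, 22, -19, -1],
  [0, 0, 0, 4, 22, -19, -1],
  [0, 0, 0, 4, 22, -19, -1],
  [0, 0, 0, 4, 22, -19, -1],
])

```text
time_s: 7.67
tcp_pos: [0.4726, 0.1579, 0.2763]
ee_rot: [[1.0, 0.021, 0.001], [0.021, -1.0, 0.001], [0.001, -0.001, -1.0]]
wrist_force: [0.1, -0.4, -0.3]
gripper_width: 1.003
gripper_force: 0.0
```

Call:
arm_command([
  [0, 0, 0, 9, 27, 0, -1],
  [0, 0, 0, 9, 27, 0, -1],
  [0, 0, 0, 9, 27, 0, -1],
  [0, 0, 0, 9, 27, 0, -1],
  [0, 0, 0, 9, 27, 0, -1],
  [0, 0, 0, 9, 27, 0, -1],
  [0, 0, 0, 9, 27, 0, -1],
  [0, 0, 0, 9, 27, 0, -1],
])

```text
time_s: 8.33
tcp_pos: [0.5695, -0.1134, 0.2747]
ee_rot: [[1.0, 0.014, -0.0], [0.014, -1.0, -0.001], [-0.0, 0.001, -1.0]]
wrist_force: [0.5, 0.1, 1.4]
gripper_width: 1.0
gripper_force: 0.0
```

```bash
python3 - <<'E'
from h import *
plan([((.56,-.24,.28),down(.02))])
E
```

```text
at [ 0.5695 -0.1134  0.2747] t 8.33 F [0.5 0.1 1.4] w 87.0
[0.001, 0.0, -0.006] [-1.12, 12.64, -0.52]
```

Call:
arm_command([
  [0, 0, 0, -1, 6, -0.5, -1],
  [0, 0, 0, -1, 12.6, -0.5, -1],
  [0, 0, 0, -1, 12.6, -0.5, -1],
  [0, 0, 0, -1, 12.6, -0.5, -1],
  [0, 0, 0, -1, 12.6, -0.5, -1],
])

```text
time_s: 8.75
tcp_pos: [0.5603, -0.2366, 0.2799]
ee_rot: [[1.0, 0.016, -0.0], [0.016, -1.0, 0.0], [-0.0, -0.0, -1.0]]
wrist_force: [-0.5, 0.1, -0.4]
gripper_width: 0.998
gripper_force: 0.0
```

```bash
python3 - <<'E'
from h import *
import pickle
c=cam('wrist'); t=cam('top');s=cam('side'); pickle.dump((c,t,s),open('w3.pkl','wb'))
im=np.array(c['pixels'])[:300]
cv2.imwrite('pics/w3.png',cv2.resize(im,(800,469),interpolation=cv2.INTER_CUBIC))
I=np.array(s['pixels'])[140:240,220:380]
cv2.imwrite('pics/s3.png',cv2.resize(I,(800,500),interpolation=cv2.INTER_CUBIC))
plan([])
E
```

```text
at [ 0.5609 -0.2337  0.2802] t 8.9 F [ 0.6 -0.1 -0.1] w 87.1
```

View pics/w3.png

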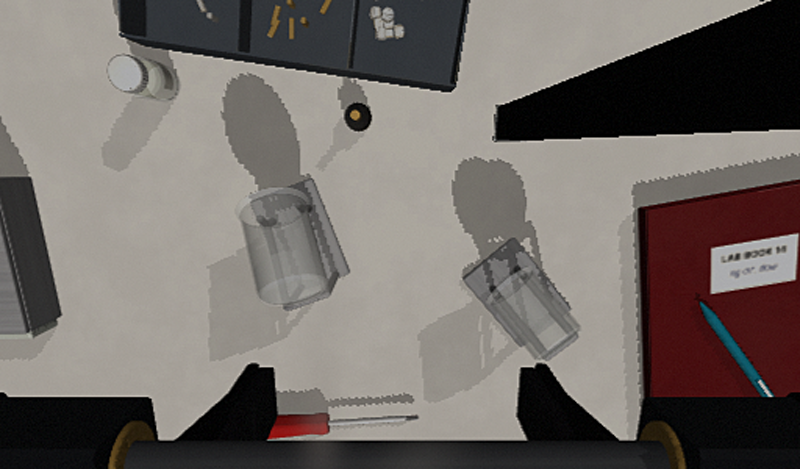

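View pics/s3.png

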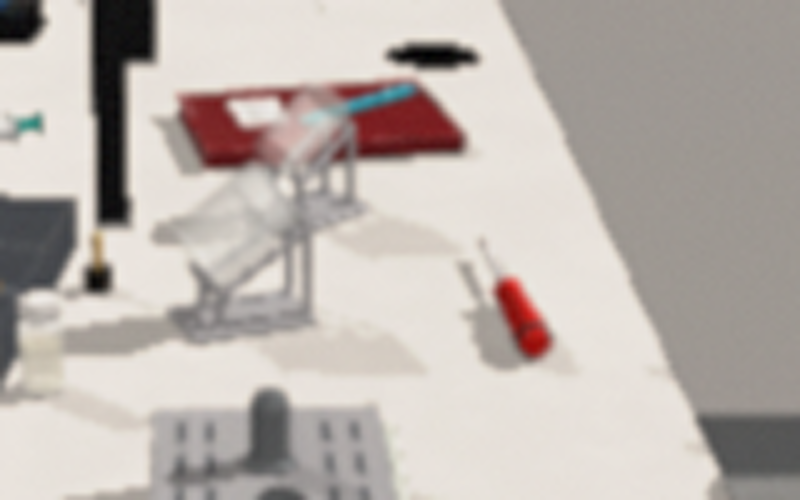

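```bash
python3 - <<'E'
from h import *
import pickle
c,t,s=pickle.load(open('w3.pkl','rb'))
P=lambda x,y,z:onz(c,x/1.5625-.2,y/1.5625-.2,z)
def an(a,b): d=b-a; return np.degrees(np.arctan2(d[1],d[0])).round(1),np.linalg.norm(d[:2]).round(4)
for n,r,b,zr,zb in[('L',(274,209),(293,287),.0474,.0866),('S',(510,281),(557,338),.0507,.0833)]:
    r=P(*r,zr);b=P(*b,zb);print(n,r.round(4),b.round(4),((r+b)/2).round(4),an(b,r))
print('Ledge',an(P(348,272,.003),P(312,180,.003)), P(348,272,.005),P(312,180,.005))
print('Sedge',an(P(540,358,.005),P(463,277,.005)),an(P(463,277,.005),P(513,238,.005)),P(463,277,.005),P(513,238,.005),P(540,358,.005))
im=np.array(c['pixels'])
a=im[105:205,140:240]; b=im[140:240,285:385]
im=np.hstack([cv2.resize(x,(400,400),interpolation=cv2.INTER_CUBIC) for x in(a,b)])
im=cv2.convertScaleAbs(im,alpha=1.6,beta=-60); cv2.imwrite('pics/w3c.png',im)
E
```

```text
L [ 0.5976 -0.1462  0.0474] [ 0.5491 -0.1657  0.0866] [ 0.5733 -0.156   0.067 ] (np.float64(21.9), np.float64(0.0523))
S [ 0.5463 -0.3244  0.0507] [ 0.5129 -0.3543  0.0833] [ 0.5296 -0.3393  0.067 ] (np.float64(41.8), np.float64(0.0449))
Ledge (np.float64(20.3), np.float64(0.0814)) [ 0.5400482  -0.19616254  0.005     ] [ 0.61601786 -0.16811425  0.005     ]
Sedge (np.float64(44.8), np.float64(0.1046)) (np.float64(-49.3), np.float64(0.0526)) [ 0.53722771 -0.2946493   0.005     ] [ 0.57151514 -0.33457984  0.005     ] [ 0.46301   -0.3683858  0.005    ]
```

View pics/w3c.png

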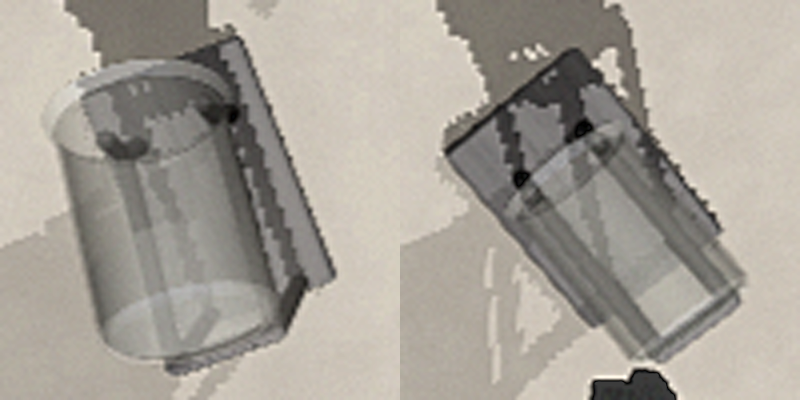

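```bash
cat >> h.py <<'E'
def dip(yaw,d): # yaw,dip in degrees; tool z forward at yaw, dipping d
    y=np.radians(yaw);d=np.radians(d); z=np.array([np.cos(d)*np.cos(y),np.cos(d)*np.sin(y),-np.sin(d)])
    Y=np.array([np.sin(y),-np.cos(y),0]); return np.c_[np.cross(Y,z),Y,z]
E
python3 - <<'E'
from h import *
Q=dip(21,45); g=np.array([.564,-.159,.073])
plan([(g-.13*Q[:,2]+[0,0,.03],Q),(g-.07*Q[:,2],Q),(g,Q)]); print(Q.round(3))
E
```

```text
at [ 0.5609 -0.2337  0.2802] t 8.9 F [ 0.6 -0.1 -0.1] w 87.1
[0.135, 0.777, -0.328] [-8.18, -4.35, 8.53]
[0.0, 0.0, 0.0] [-2.12, -0.0, 8.12]
[0.0, 0.0, 0.0] [-0.0, 0.0, 7.0]
[[ 0.66   0.358  0.66 ]
 [ 0.253 -0.934  0.253]
 [ 0.707  0.    -0.707]]
```

Call:
arm_command([
  [0.135, 0.777, -0.328, -8.2, -4.35, 8.5, -1],
  [0.135, 0.777, -0.328, -8.2, -4.35, 8.5, -1],
  [0.135, 0.777, -0.328, -8.2, -4.35, 8.5, -1],
  [0.135, 0.777, -0.328, -8.2, -4.35, 8.5, -1],
  [0.135, 0.777, -0.328, -8.2, -4.35, 8.5, -1],
  [0.135, 0.777, -0.328, -8.2, -4.35, 8.5, -1],
  [0.135, 0.777, -0.328, -8.2, -4.35, 8.5, -1],
  [0.135, 0.777, -0.328, -8.2, -4.35, 8.5, -1],
])

```text
time_s: 9.57
tcp_pos: [0.4767, -0.1902, 0.1945]
ee_rot: [[0.701, 0.345, 0.624], [0.248, -0.939, 0.24], [0.668, -0.014, -0.744]]
wrist_force: [-1.0, -1.3, 0.0]
gripper_width: 1.004
gripper_force: 0.0
```

```bash
python3 - <<'E'
from h import *
Q=dip(21,45); g=np.array([.564,-.159,.073])
plan([(g-.07*Q[:,2],Q),(g,Q)]); s=sense();print(np.round(s['joints'],1))
c=cam('wrist'); cv2.imwrite('pics/w4.png',np.array(c['pixels']))
print(proj(c,[.597,-.146,.047]),proj(c,[.545,-.166,.0866]),proj(c,g))
E
```

```text
at [ 0.4767 -0.1902  0.1945] t 9.57 F [-1.  -1.3  0. ] w 87.3
[0.0, 0.053, -0.02] [-1.59, 0.25, 8.25]
[0.0, 0.0, 0.0] [-0.0, 0.0, 7.0]
[-25.7   7.4 -22.1 -49.  -40.1 168.5]
[254.8282748  176.18630369] [255.39024423 210.59414715] [255.45048387 196.24260838]
```

```bash
python3 - <<'E'
from h import *
Q=dip(21,48); g=np.array([.564,-.159,.073])
plan([(g-.06*Q[:,2],Q),(g,Q)])
E
```

```text
at [ 0.4756 -0.191   0.1931] t 9.62 F [-1.9 -2.  -1.3] w 87.0
[-0.001, -0.0, -0.022] [-1.05, 0.21, 9.21]
[0.0, 0.0, 0.0] [-0.0, -0.0, 6.0]
```

View pics/w4.png

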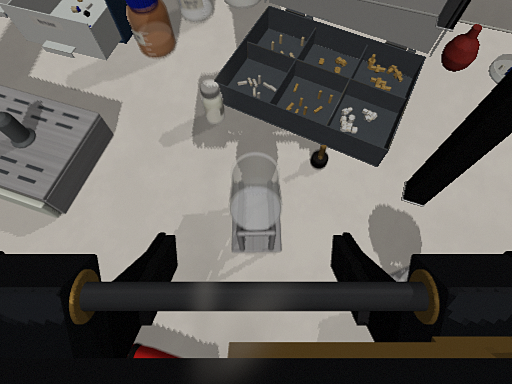

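Call:
arm_command([
  [0, 0, -0.02, -1, 0.2, 3, -1],
  [0, 0, -0.02, -1, 0.2, 6, -1],
  [0, 0, -0.02, -1, 0.2, 9.2, -1],
  [0, 0, -0.02, -1, 0.2, 9.2, -1],
])

```text
time_s: 9.95
tcp_pos: [0.5287, -0.1712, 0.116]
ee_rot: [[0.707, 0.355, 0.612], [0.261, -0.935, 0.24], [0.657, -0.01, -0.753]]
wrist_force: [-0.6, 0.7, -1.0]
gripper_width: 1.001
gripper_force: 0.0
```

```bash
python3 - <<'E'
from h import *
Q=dip(21,48); g=np.array([.564,-.159,.073])
plan([(g,Q)]); s=sense();print(np.round(s['joints'],1))
E
```

```text
at [ 0.5287 -0.1712  0.116 ] t 9.95 F [-0.6  0.7 -1. ] w 87.1
[-0.005, 0.016, -0.01] [-0.01, 0.15, 5.69]
[-22.5  17.5 -20.8 -56.9 -33.  177.2]
```

```bash
cat >> h.py <<'E'
def wrist(Q,j1,p):
    A=Ro.from_euler('ZY',[j1,p],degrees=True).as_matrix()
    # tool frame -> x forward
    M=A.T@Q; B=np.c_[M[:,2],M[:,1],-M[:,0]] 
    out=[]
    for sg in(1,):
        a=B[:,0]; j5=np.degrees(np.arccos(a[0])); j4=np.degrees(np.arctan2(a[1],-a[2]))
        r=(Ro.from_euler('XY',[j4,j5],degrees=True).as_matrix()).T@B
        out=[j4,-j5,np.degrees(np.arctan2(r[2,1],r[1,1]))]
    return np.round(out,1)
E
python3 - <<'E'
from h import *
s=sense();j=s['joints']
print(wrist(np.array(s['ee_rot']),j[0],j[1]-j[2]),np.round(j,1), wrist(dip(21,48),-25.7,29.5), wrist(down(np.radians(-23.4)),81.45,21.6))
for d in(50,55,60,65,70,80): print(d,wrist(dip(21,d),-20,40),'small',wrist(dip(42,d),-34,40))
E
```

```text
[ 56.9 -33.   92.8] [-22.5  17.5 -20.8 -56.9 -33.  177.2] [ 49.2 -40.1 100.2] [  0.  -68.4 -75.2]
50 [ 56.9 -30.2  93.4] small [ 52.  -52.3  70. ]
55 [ 47.1 -30.9 101.8] small [ 46.  -50.7  73.7]
60 [ 37.9 -32.2 109.6] small [ 39.6 -49.5  77.8]
65 [ 29.5 -34.2 116.7] small [ 33.1 -48.6  82.1]
70 [ 22.1 -36.7 122.8] small [ 26.5 -48.1  86.5]
80 [  9.6 -42.8 132.3] small [ 13.  -48.3  95.4]
```

```bash
python3 - <<'E'
from h import *
Q=dip(21,60); g=np.array([.564,-.159,.073])
plan([(g-.06*Q[:,2],Q),(g,Q)])
for ps in range(-180,180,30): print(ps,wrist(dip(ps,116),26,25))
E
```

```text
at [ 0.5287 -0.1712  0.116 ] t 9.95 F [-0.6  0.7 -1. ] w 87.1
[-0.006, -0.194, -0.009] [1.15, 0.11, -0.2]
[0.0, 0.0, 0.0] [-0.0, -0.0, 6.0]
-180 [-16.5 -42.5  36. ]
-150 [  2.8 -39.1  -5.8]
-120 [ 20.3 -44.8 -46. ]
-90 [ 28.2 -56.4 -78.1]
-60 [  27.9  -69.4 -105. ]
-30 [  21.6  -80.9 -130.5]
0 [  11.1  -88.7 -156.6]
30 [ -1.8 -90.9 176.4]
60 [-14.2 -87.1 149.5]
90 [-23.7 -78.1 123.7]
120 [-28.6 -65.9  98.1]
150 [-27.1 -53.   70.2]
```

Call:
arm_command([
  [0, -0.1, 0, 1.1, 0.1, -0.2, -1],
  [0, -0.194, -0.01, 1.1, 0.1, -0.2, -1],
  [0, -0.194, -0.01, 1.1, 0.1, -0.2, -1],
  [0, -0.194, -0.01, 1.1, 0.1, -0.2, -1],
])

```text
time_s: 10.28
tcp_pos: [0.537, -0.1704, 0.1311]
ee_rot: [[0.802, 0.366, 0.471], [0.319, -0.93, 0.18], [0.505, 0.006, -0.863]]
wrist_force: [0.1, -0.1, -0.5]
gripper_width: 0.997
gripper_force: 0.0
```

Call:
arm_command([
  [0, 0, 0, 0, 0, 2, -1],
  [0, 0, 0, 0, 0, 4, -1],
  [0, 0, 0, 0, 0, 6, -1],
  [0, 0, 0, 0, 0, 6, -1],
  [0, 0, 0, 0, 0, 6, -1],
])

```text
time_s: 10.7
tcp_pos: [0.5624, -0.161, 0.0765]
ee_rot: [[0.806, 0.361, 0.469], [0.312, -0.933, 0.181], [0.503, 0.0, -0.864]]
wrist_force: [0.0, -0.3, 0.3]
gripper_width: 0.996
gripper_force: 0.0
```

```bash
python3 - <<'E'
from h import *
Q=dip(21,60); g=np.array([.564,-.159,.073])
plan([(g,Q)]); s=sense();print(np.round(s['joints'],1))
E
```

```text
at [ 0.5624 -0.161   0.0765] t 10.7 F [ 0.  -0.3  0.3] w 86.7
[-0.001, -0.004, 0.003] [0.02, -0.13, 0.41]
[-11.2  22.5 -20.1 -37.7 -26.1 153.4]
```

Call:
arm_command([
  [0, 0, 0, 0, -0.1, 0.3, 0],
  [0, 0, 0, 0, -0.1, 0.3, 0.8],
  [0, 0, 0, 0, -0.1, 0.3, 0.8],
  [0, 0, 0, 0, -0.1, 0.3, 0.8],
  [0, 0, 0, 0, -0.1, 0.3, 0.8],
  [0, 0, 0, 0, -0.1, 0.3, 0.8],
  [0, 0, 0, 0, -0.1, 0.3, 0.8],
  [0, 0, 0, 0, -0.1, 0.3, 0.8],
])

```text
time_s: 11.37
tcp_pos: [0.5639, -0.1601, 0.0746]
ee_rot: [[0.805, 0.36, 0.471], [0.312, -0.933, 0.181], [0.504, 0.001, -0.863]]
wrist_force: [-1.1, 1.0, 1.3]
gripper_width: 0.58
gripper_force: 30.0
```

Call:
arm_command([
  [0, 0, 0, 0, 0, 0, 0.8],
  [0, 0, 0, 0, 0, 0, 0.8],
  [0, 0, 0, 0, 0, 0, 0.8],
])

```text
time_s: 11.62
tcp_pos: [0.564, -0.1601, 0.0745]
ee_rot: [[0.805, 0.36, 0.471], [0.312, -0.933, 0.181], [0.504, 0.002, -0.864]]
wrist_force: [-0.7, 0.8, 2.1]
gripper_width: 0.582
gripper_force: 30.0
```

```bash
python3 - <<'E'
from h import *
Q=dip(21,60); s=sense(); p=np.array(s['tcp_pos'])
plan([(p+[0,0,.12],Q),((.54,.05,.2),dip(21,88)),((.551,.264,.2),dip(21,116)),((.551,.264,.12),dip(21,116))])
E
```

```text
at [ 0.564  -0.1601  0.0745] t 11.62 F [-0.7  0.8  2.1] w 50.7
[0.0, -0.005, 0.003] [6.05, 0.02, -10.36]
[0.0, -0.489, 0.0] [4.86, -20.48, 2.17]
[-0.0, -0.489, -0.0] [8.69, -19.58, 0.3]
[0.0, 0.0, 0.0] [3.51, 0.0, 7.19]
```

Call:
arm_command([
  [0, 0, 0, 1, 0, -1.7, 0.8],
  [0, 0, 0, 2.5, 0, -4.3, 0.8],
  [0, 0, 0, 4.5, 0, -7.8, 0.8],
  [0, 0, 0, 6, 0, -10.4, 0.8],
  [0, 0, 0, 6, 0, -10.4, 0.8],
])

```text
time_s: 12.03
tcp_pos: [0.5666, -0.1614, 0.2022]
ee_rot: [[0.798, 0.361, 0.482], [0.315, -0.932, 0.177], [0.513, 0.011, -0.858]]
wrist_force: [-0.1, 0.1, -0.7]
gripper_width: 0.581
gripper_force: 29.9
```

Call:
arm_command([
  [0, -0.489, 0, 4.9, -20.5, 2.2, 0.8],
  [0, -0.489, 0, 4.9, -20.5, 2.2, 0.8],
  [0, -0.489, 0, 4.9, -20.5, 2.2, 0.8],
  [0, -0.489, 0, 4.9, -20.5, 2.2, 0.8],
  [0, -0.489, 0, 4.9, -20.5, 2.2, 0.8],
  [0, -0.489, 0, 4.9, -20.5, 2.2, 0.8],
  [0, -0.489, 0, 4.9, -20.5, 2.2, 0.8],
])

```text
time_s: 12.62
tcp_pos: [0.5397, 0.0555, 0.1992]
ee_rot: [[0.93, 0.367, 0.037], [0.366, -0.93, 0.014], [0.04, 0.001, -0.999]]
wrist_force: [0.5, -0.3, -0.4]
gripper_width: 0.58
gripper_force: 29.9
```

Call:
arm_command([
  [0, -0.489, 0, 8.7, -19.6, 0.3, 0.8],
  [0, -0.489, 0, 8.7, -19.6, 0.3, 0.8],
  [0, -0.489, 0, 8.7, -19.6, 0.3, 0.8],
  [0, -0.489, 0, 8.7, -19.6, 0.3, 0.8],
  [0, -0.489, 0, 8.7, -19.6, 0.3, 0.8],
  [0, -0.489, 0, 8.7, -19.6, 0.3, 0.8],
  [0, -0.489, 0, 8.7, -19.6, 0.3, 0.8],
])

```text
time_s: 13.2
tcp_pos: [0.5499, 0.267, 0.1973]
ee_rot: [[0.838, 0.363, -0.406], [0.326, -0.932, -0.16], [-0.436, 0.001, -0.9]]
wrist_force: [0.4, -0.2, -0.3]
gripper_width: 0.578
gripper_force: 29.9
```

```bash
python3 - <<'E'
from h import *
import pickle
plan([((.551,.264,.2),dip(21,116))]); print(np.round(sense()['joints'],1))
c=cam('side');t=cam('top');w=cam('wrist');pickle.dump((c,t,w),open('s5.pkl','wb'))
I=np.array(c['pixels'])[100:320,170:390]; W=np.array(w['pixels'])[0:384]
print(proj(c,[.551,.264,.2]),proj(c,[.551,.264,.046]),proj(c,[.551,.264,.108]))
cv2.imwrite('pics/m5.png',np.hstack([cv2.resize(I,(400,400),interpolation=cv2.INTER_CUBIC),cv2.resize(W,(400,400))]))
E
```

```text
at [0.5499 0.267  0.1973] t 13.2 F [ 0.4 -0.2 -0.3] w 50.3
[0.004, -0.002, 0.004] [-0.12, 0.32, -0.24]
[ 37.6  35.7  15.6  -7.  -94.8  74.7]
[274.63872261 197.60496556] [274.65111504 262.52953259] [274.64633727 237.49854395]
```

View pics/m5.png

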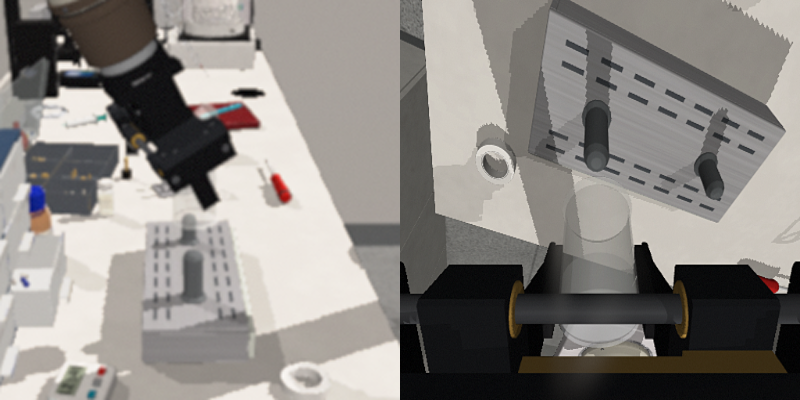

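```bash
python3 - <<'E'
from h import *
import pickle
c,t,w=pickle.load(open('s5.pkl','rb')); 
s=sense();p=np.array(s['tcp_pos']);R=np.array(s['ee_rot'])
print(p, 'pred rim',proj(w,p+[0,0,-.045]))
o,d=ray(w,253.5,204)
for k in(-.04,-.045,-.05): print(k,o+d*(p[2]+k-o[2])/d[2]-p)
# rim ellipse edges
g=cv2.cvtColor(np.array(w['pixels']),cv2.COLOR_BGR2GRAY).astype(int)
print(wl:=[(proj(w,p+[.026*np.cos(a),.026*np.sin(a),-.045])).round(0).tolist() for a in np.radians([0,90,180,270])])
plan([((.551,.264,.16),dip(21,116)),((.551,.264,.093),dip(21,116))])
E
```

```text
[0.54976707 0.26306739 0.19994797] pred rim [253.44885495 205.46161673]
-0.04 [ 0.00584578  0.00222561 -0.04      ]
-0.045 [ 0.00117177  0.00041861 -0.045     ]
-0.05 [-0.00350224 -0.00138839 -0.05      ]
[[270.0, 174.0], [212.0, 194.0], [239.0, 232.0], [292.0, 216.0]]
at [0.5498 0.2631 0.1999] t 13.35 F [0.2 0.2 0.4] w 50.4
[0.002, -0.004, 0.0] [1.87, -0.05, 3.53]
[0.0, 0.0, 0.0] [2.94, 0.0, 6.02]
```

Call:
arm_command([
  [0, 0, 0, 1.1, 0, 1.8, 0.8],
  [0, 0, 0, 1.9, 0, 3.5, 0.8],
  [0, 0, 0, 1.9, 0, 3.5, 0.8],
  [0, 0, 0, 2.8, 0, 5.3, 0.8],
  [0, 0, 0, 3.6, 0, 7.1, 0.8],
  [0, 0, 0, 4.4, 0, 8.8, 0.8],
  [0, 0, 0, 4.4, 0, 8.8, 0.8],
])

```text
time_s: 13.93
tcp_pos: [0.5495, 0.2625, 0.0994]
ee_rot: [[0.839, 0.358, -0.41], [0.321, -0.934, -0.159], [-0.44, 0.002, -0.898]]
wrist_force: [-0.5, 0.5, -1.9]
gripper_width: 0.579
gripper_force: 29.9
```

```bash
python3 - <<'E'
from h import *
plan([((.551,.264,.091),dip(21,116))])
E
```

```text
at [0.5495 0.2625 0.0994] t 13.93 F [-0.5  0.5 -1.9] w 50.4
[0.002, 0.002, -0.001] [0.55, -0.09, 0.67]
```

Call:
arm_command([
  [0, 0, 0, 0.25, -0.1, 0.3, 0.8],
  [0, 0, 0, 0.4, -0.1, 0.55, 0.8],
  [0, 0, 0, 0.45, -0.1, 0.65, 0.8],
  [0, 0, 0, 0.45, -0.1, 0.65, 0.8],
])

```text
time_s: 14.27
tcp_pos: [0.5524, 0.2662, 0.0948]
ee_rot: [[0.841, 0.36, -0.404], [0.324, -0.933, -0.157], [-0.433, 0.001, -0.901]]
wrist_force: [-0.4, -0.0, -0.8]
gripper_width: 0.575
gripper_force: 29.9
```

Call:
arm_command([
  [0, 0, 0, 0.05, 0, 0.1, 0.8],
  [0, 0, 0, 0.05, 0, 0.1, 0.8],
])

```text
time_s: 14.43
tcp_pos: [0.5525, 0.2664, 0.0936]
ee_rot: [[0.841, 0.361, -0.403], [0.324, -0.933, -0.157], [-0.433, 0.001, -0.901]]
wrist_force: [0.3, 0.2, 0.7]
gripper_width: 0.578
gripper_force: 29.9
```

Call:
arm_command([
  [0, 0, 0, -0.1, 0.15, 0.2, 0.8],
  [0, 0, 0, -0.1, 0.15, 0.2, 0.8],
])

```text
time_s: 14.6
tcp_pos: [0.5521, 0.2652, 0.0935]
ee_rot: [[0.842, 0.361, -0.401], [0.326, -0.932, -0.156], [-0.43, 0.001, -0.903]]
wrist_force: [0.7, 2.4, 5.2]
gripper_width: 0.58
gripper_force: 30.0
```

Call:
arm_command([
  [0, 0, 0, 0.05, 0, 0.1, 0.8],
  [0, 0, 0, 0.05, 0, 0.1, 0.8],
])

```text
time_s: 14.77
tcp_pos: [0.5523, 0.2653, 0.0933]
ee_rot: [[0.842, 0.362, -0.401], [0.326, -0.932, -0.157], [-0.43, 0.001, -0.903]]
wrist_force: [0.9, 1.9, 8.4]
gripper_width: 0.577
gripper_force: 30.0
```

Call:
arm_command([
  [0, 0, 0, 0.05, 0, 0.1, 0.8],
  [0, 0, 0, 0.05, 0, 0.1, 0.8],
])

```text
time_s: 14.93
tcp_pos: [0.5524, 0.2653, 0.0932]
ee_rot: [[0.842, 0.362, -0.4], [0.327, -0.932, -0.157], [-0.43, 0.001, -0.903]]
wrist_force: [0.0, 3.1, 12.8]
gripper_width: 0.582
gripper_force: 30.0
```

Call:
arm_command([
  [0, 0, 0, -0.1, 0, -0.15, 0.8],
  [0, 0, 0, -0.1, 0, -0.15, 0.6],
  [0, 0, 0, -0.1, 0, -0.15, -0.3],
  [0, 0, 0, -0.1, 0, -0.15, -1],
  [0, 0, 0, -0.1, 0, -0.15, -1],
  [0, 0, 0, -0.1, 0, -0.15, -1],
  [0, 0, 0, -0.1, 0, -0.15, -1],
  [0, 0, 0, -0.1, 0, -0.15, -1],
])

```text
time_s: 15.6
tcp_pos: [0.5505, 0.2638, 0.0903]
ee_rot: [[0.84, 0.36, -0.406], [0.323, -0.933, -0.158], [-0.435, 0.002, -0.9]]
wrist_force: [0.5, 0.2, 0.2]
gripper_width: 0.938
gripper_force: 0.0
```

Call:
arm_command([
  [0, 0, 0, 0, 0, -2, -1],
  [0, 0, 0, 0, 0, -5, -1],
  [0, 0, 0, 0, 0, -9, -1],
  [0, 0, 0, 0, 0, -13, -1],
  [0, 0, 0, 0, 0, -15, -1],
  [0, 0, 0, 0, 0, -15, -1],
])

```text
time_s: 16.1
tcp_pos: [0.6145, 0.2885, 0.2309]
ee_rot: [[0.845, 0.36, -0.396], [0.326, -0.933, -0.154], [-0.425, 0.001, -0.905]]
wrist_force: [-0.9, -0.3, 0.9]
gripper_width: 0.999
gripper_force: 0.0
```

```bash
python3 - <<'E'
from h import *
import pickle
s=sense(); print(np.round(s['joints'],1))
c=cam('wrist'); pickle.dump(c,open('w6.pkl','wb'))
print(proj(c,[.5515,.2645,.116]),proj(c,[.5515,.2645,.046]))
im=np.array(c['pixels']); cv2.imwrite('pics/w6.png',im)
flip=lambda Q:Q@np.diag([-1,-1,1.])
for d in(55,60,65,70,80): print(d,[ (270-wrist(flip(dip(42,d)),j1,40)[2]+180)%360-180 for j1 in(-30,-36)],wrist(flip(dip(42,d)),-34,40))
b=np.array([np.cos(np.radians(33))*np.cos(np.radians(42)),np.cos(np.radians(33))*np.sin(np.radians(42)),-np.sin(np.radians(33))])
g=np.array([.528,-.340,.067])-.009*b; Q=flip(dip(42,60)); print('g',g)
plan([((.5,.05,.25),flip(dip(100,90))),((.50,-.15,.25),flip(dip(60,80))),(g-.10*Q[:,2]+[0,0,.03],Q)])
for ps in range(-180,180,30): print(ps,wrist(dip(ps,60+57),13,25)[2]*-1+270, end=' ')
E
```

```text
[  36.    41.3   31.    -6.4 -103.9   74.9]
[252.53441128 203.95311374] [252.67230681 157.99753971]
55 [np.float64(13.5), np.float64(17.600000000000023)] [  46.   -50.7 -106.3]
60 [np.float64(9.100000000000023), np.float64(13.799999999999955)] [  39.6  -49.5 -102.2]
65 [np.float64(4.5), np.float64(9.600000000000023)] [ 33.1 -48.6 -97.9]
70 [np.float64(-0.20000000000004547), np.float64(5.399999999999977)] [ 26.5 -48.1 -93.5]
80 [np.float64(-9.5), np.float64(-3.5)] [ 13.  -48.3 -84.6]
g [ 0.52239072 -0.34505062  0.07190175]
at [0.6128 0.2883 0.228 ] t 16.15 F [-0.2  0.  -1. ] w 86.9
[0.391, 0.321, 1.732] [-18.19, 18.17, 6.23]
[0.061, -0.167, 0.696] [19.7, 3.47, -0.0]
[0.108, -0.346, 0.297] [21.28, -10.15, 2.49]
-180 251.1 -150 294.5 -120 331.6 -90 360.7 -60 386.3 -30 411.7 0 438.2 30 105.4 60 131.8 90 157.1 120 182.9 150 212.8
```

View pics/w6.png

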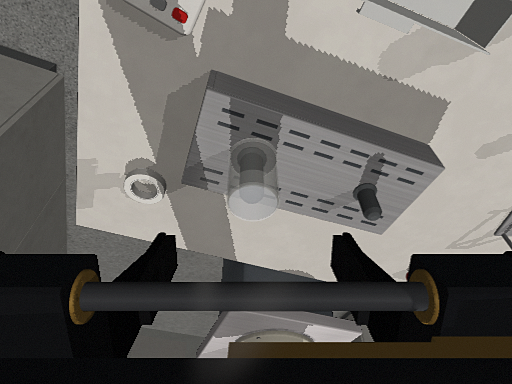

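```bash
python3 - <<'E'
from h import *
r=np.radians
flip=lambda Q:Q@np.diag([-1,-1,1.])
g=np.array([.5224,-.3451,.0719]); Q=flip(dip(42,60))
plan([((.53,.12,.25),down(r(-25))),((.48,-.05,.25),down(r(-78))),((.46,-.22,.25),down(r(-130))),(g-.10*Q[:,2]+[0,0,.03],Q),(g-.06*Q[:,2],Q)])
E
```

```text
at [0.6128 0.2883 0.228 ] t 16.15 F [-0.2  0.  -1. ] w 86.9
[0.179, 0.42, 0.791] [-13.39, 12.72, 3.94]
[0.0, 0.0, 0.925] [2.65, 17.52, 0.0]
[0.0, 0.0, 0.908] [16.21, 5.49, 0.0]
[0.037, -0.523, 0.136] [10.52, -12.13, 6.15]
[0.0, 0.0, 0.0] [1.5, -0.0, 6.6]
```

Call:
arm_command([
  [0.179, 0.42, 0.791, -13.4, 12.7, 3.9, -1],
  [0.179, 0.42, 0.791, -13.4, 12.7, 3.9, -1],
  [0.179, 0.42, 0.791, -13.4, 12.7, 3.9, -1],
  [0.179, 0.42, 0.791, -13.4, 12.7, 3.9, -1],
  [0.179, 0.42, 0.791, -13.4, 12.7, 3.9, -1],
  [0.179, 0.42, 0.791, -13.4, 12.7, 3.9, -1],
  [0.179, 0.42, 0.791, -13.4, 12.7, 3.9, -1],
  [0.179, 0.42, 0.791, -13.4, 12.7, 3.9, -1],
])

```text
time_s: 16.82
tcp_pos: [0.5262, 0.1181, 0.2487]
ee_rot: [[0.904, -0.427, -0.004], [-0.427, -0.904, -0.003], [-0.002, 0.005, -1.0]]
wrist_force: [-0.3, 0.0, 0.7]
gripper_width: 0.995
gripper_force: 0.0
```

Call:
arm_command([
  [0, 0, 0.925, 2.65, 17.5, 0, -1],
  [0, 0, 0.925, 2.65, 17.5, 0, -1],
  [0, 0, 0.925, 2.65, 17.5, 0, -1],
  [0, 0, 0.925, 2.65, 17.5, 0, -1],
  [0, 0, 0.925, 2.65, 17.5, 0, -1],
  [0, 0, 0.925, 2.65, 17.5, 0, -1],
  [0, 0, 0.925, 2.65, 17.5, 0, -1],
  [0, 0, 0.925, 2.65, 17.5, 0, -1],
])

```text
time_s: 17.48
tcp_pos: [0.4772, -0.0508, 0.2485]
ee_rot: [[0.202, -0.979, -0.007], [-0.979, -0.202, -0.003], [0.002, 0.008, -1.0]]
wrist_force: [0.6, 0.2, -0.2]
gripper_width: 1.0
gripper_force: 0.0
```

```bash
python3 - <<'E'
from h import *
r=np.radians
flip=lambda Q:Q@np.diag([-1,-1,1.])
g=np.array([.5224,-.3451,.0719]); Q=flip(dip(42,60))
print(np.round(sense()['joints'],1))
plan([((.46,-.22,.25),down(r(-126))),(g-.10*Q[:,2]+[0,0,.03],Q),(g-.06*Q[:,2],Q)])
E
```

```text
[ 13.4   7.7 -18.3   0.1 -64.5  -1.8]
at [ 0.4772 -0.0508  0.2485] t 17.48 F [ 0.6  0.2 -0.2] w 87.0
[0.007, -0.005, 0.832] [16.22, 5.1, -0.09]
[0.055, -0.522, 0.205] [11.34, -11.36, 6.15]
[0.0, 0.0, 0.0] [1.5, -0.0, 6.6]
```

Call:
arm_command([
  [0, 0, 0.832, 16.2, 5.1, 0, -1],
  [0, 0, 0.832, 16.2, 5.1, 0, -1],
  [0, 0, 0.832, 16.2, 5.1, 0, -1],
  [0, 0, 0.832, 16.2, 5.1, 0, -1],
  [0, 0, 0.832, 16.2, 5.1, 0, -1],
  [0, 0, 0.832, 16.2, 5.1, 0, -1],
  [0, 0, 0.832, 16.2, 5.1, 0, -1],
  [0, 0, 0.832, 16.2, 5.1, 0, -1],
])

```text
time_s: 18.15
tcp_pos: [0.4612, -0.2193, 0.2489]
ee_rot: [[-0.585, -0.811, -0.008], [-0.811, 0.585, -0.002], [0.006, 0.005, -1.0]]
wrist_force: [0.6, 0.8, 0.1]
gripper_width: 1.001
gripper_force: 0.0
```

Call:
arm_command([
  [0.055, -0.522, 0.205, 11.3, -11.4, 6.15, -1],
  [0.055, -0.522, 0.205, 11.3, -11.4, 6.15, -1],
  [0.055, -0.522, 0.205, 11.3, -11.4, 6.15, -1],
  [0.055, -0.522, 0.205, 11.3, -11.4, 6.15, -1],
  [0.055, -0.522, 0.205, 11.3, -11.4, 6.15, -1],
  [0.055, -0.522, 0.205, 11.3, -11.4, 6.15, -1],
  [0.055, -0.522, 0.205, 11.3, -11.4, 6.15, -1],
])

```text
time_s: 18.73
tcp_pos: [0.4878, -0.3783, 0.1874]
ee_rot: [[-0.644, -0.673, 0.364], [-0.583, 0.74, 0.335], [-0.495, 0.004, -0.869]]
wrist_force: [0.9, 0.4, 0.4]
gripper_width: 1.001
gripper_force: 0.0
```

```bash
python3 - <<'E'
from h import *
flip=lambda Q:Q@np.diag([-1,-1,1.])
g=np.array([.5224,-.3451,.0719]); Q=flip(dip(42,60))
print(np.round(sense()['joints'],1))
plan([(g-.06*Q[:,2],Q),(g,Q)])
c=cam('wrist'); print(c['o'],proj(c,g)); t=cam('top')
import pickle; pickle.dump((c,t),open('w7.pkl','wb'))
E
```

```text
[-38.3  24.6   2.7 -32.2 -66.6   3.2]
at [ 0.4878 -0.3783  0.1874] t 18.73 F [0.9 0.4 0.4] w 87.1
[0.005, -0.006, 0.002] [1.59, 0.12, 6.41]
[0.0, 0.0, 0.0] [0.0, 0.0, 6.0]
[ 0.38125887 -0.47624883  0.26956483] [255.30977966 178.3538542 ]
```

Call:
arm_command([
  [0, 0, 0, 1.6, 0.1, 2, -1],
  [0, 0, 0, 1.6, 0.1, 4.5, -1],
  [0, 0, 0, 1.6, 0.1, 6.4, -1],
  [0, 0, 0, 1.6, 0.1, 6.4, -1],
])

```text
time_s: 19.17
tcp_pos: [0.502, -0.36, 0.1235]
ee_rot: [[-0.641, -0.677, 0.361], [-0.586, 0.736, 0.34], [-0.496, 0.006, -0.868]]
wrist_force: [-0.6, -0.5, -0.1]
gripper_width: 0.999
gripper_force: 0.0
```

Call:
arm_command([
  [0, 0, 0, 0, 0, 2, -1],
  [0, 0, 0, 0, 0, 4, -1],
  [0, 0, 0, 0, 0, 6, -1],
  [0, 0, 0, 0, 0, 6, -1],
  [0, 0, 0, 0, 0, 6, -1],
])

```text
time_s: 19.58
tcp_pos: [0.5243, -0.3437, 0.0749]
ee_rot: [[-0.64, -0.676, 0.365], [-0.588, 0.737, 0.335], [-0.495, -0.0, -0.869]]
wrist_force: [-0.1, -0.5, 0.9]
gripper_width: 0.997
gripper_force: 0.0
```

```bash
python3 - <<'E'
from h import *
flip=lambda Q:Q@np.diag([-1,-1,1.])
g=np.array([.5224,-.3451,.0719]); Q=flip(dip(42,60))
print(np.round(sense()['joints'],1))
plan([(g,Q)])
E
```

```text
[-34.1  31.9  -2.3 -36.4 -54.3   8. ]
at [ 0.5243 -0.3437  0.0749] t 19.58 F [-0.1 -0.5  0.9] w 86.7
[0.004, -0.006, 0.008] [0.35, 0.03, 0.15]
```

Close, then lift.

Call:
arm_command([
  [0, 0, 0, 0.3, 0, 0.1, 0],
  [0, 0, 0, 0.3, 0, 0.1, 0.9],
  [0, 0, 0, 0.3, 0, 0.1, 0.9],
  [0, 0, 0, 0.3, 0, 0.1, 0.9],
  [0, 0, 0, 0.3, 0, 0.1, 0.9],
  [0, 0, 0, 0.3, 0, 0.1, 0.9],
  [0, 0, 0, 0.3, 0, 0.1, 0.9],
  [0, 0, 0, 0.3, 0, 0.1, 0.9],
])

```text
time_s: 20.25
tcp_pos: [0.5219, -0.3462, 0.0714]
ee_rot: [[-0.642, -0.673, 0.366], [-0.584, 0.739, 0.335], [-0.496, 0.001, -0.868]]
wrist_force: [0.4, 0.3, 0.5]
gripper_width: 0.483
gripper_force: 29.9
```

Call:
arm_command([
  [0, 0, 0, 0, 0, 0, 0.9],
  [0, 0, 0, 0, 0, 0, 0.9],
  [0, 0, 0, 0, 0, 0, 0.9],
  [0, 0, 0, 0, 0, 0, 0.9],
  [0, 0, 0, 0, 0, 0, 0.9],
])

```text
time_s: 20.67
tcp_pos: [0.5221, -0.3462, 0.0714]
ee_rot: [[-0.642, -0.673, 0.366], [-0.585, 0.739, 0.334], [-0.496, 0.001, -0.868]]
wrist_force: [-0.3, 0.1, 0.8]
gripper_width: 0.479
gripper_force: 29.9
```

```bash
python3 - <<'E'
from h import *
flip=lambda Q:Q@np.diag([-1,-1,1.])
Q=flip(dip(42,60)); p=np.array(sense()['tcp_pos']); S=(.554,.1243)
plan([(p+[0,0,.15],Q),((.50,-.1,.22),flip(dip(36,88))),((*S,.19),flip(dip(30,117))),((*S,.14),flip(dip(30,117)))])
E
```

```text
at [ 0.5221 -0.3462  0.0714] t 20.67 F [-0.3  0.1  0.8] w 41.7
[0.004, -0.005, 0.005] [-7.44, 0.01, -13.03]
[0.029, 0.488, 0.102] [-12.78, 19.77, 7.54]
[-0.023, 0.506, 0.103] [-17.44, 14.97, 3.61]
[0.0, 0.0, 0.0] [-2.27, 0.0, 4.46]
```

```bash
python3 - <<'E'
from h import *
flip=lambda Q:Q@np.diag([-1,-1,1.])
Q=flip(dip(42,60)); p=np.array(sense()['tcp_pos']); S=(.554,.1243)
plan([(p+[0,0,.15],Q),((.50,-.1,.22),flip(dip(51,88))),((*S,.19),flip(dip(60,117)))])
E
```

```text
at [ 0.5221 -0.3462  0.0714] t 20.67 F [-0.3  0.1  0.8] w 41.7
[0.004, -0.005, 0.005] [-7.44, 0.01, -13.03]
[-0.044, 0.488, -0.153] [-12.78, 19.77, 7.54]
[0.034, 0.505, -0.155] [-20.71, 9.92, 3.73]
```

Call:
arm_command([
  [0, 0, 0, -1, 0, -1.7, 0.9],
  [0, 0, 0, -2.5, 0, -4.3, 0.9],
  [0, 0, 0, -4.5, 0, -7.8, 0.9],
  [0, 0, 0, -6.5, 0, -11.3, 0.9],
  [0, 0, 0, -7.4, 0, -13, 0.9],
  [0, 0, 0, -7.4, 0, -13, 0.9],
])

```text
time_s: 21.17
tcp_pos: [0.5241, -0.3484, 0.228]
ee_rot: [[-0.637, -0.673, 0.375], [-0.589, 0.739, 0.327], [-0.497, -0.012, -0.868]]
wrist_force: [0.7, -0.2, -0.3]
gripper_width: 0.476
gripper_force: 29.9
```

Call:
arm_command([
  [-0.044, 0.488, -0.153, -12.8, 19.8, 7.5, 0.9],
  [-0.044, 0.488, -0.153, -12.8, 19.8, 7.5, 0.9],
  [-0.044, 0.488, -0.153, -12.8, 19.8, 7.5, 0.9],
  [-0.044, 0.488, -0.153, -12.8, 19.8, 7.5, 0.9],
  [-0.044, 0.488, -0.153, -12.8, 19.8, 7.5, 0.9],
  [-0.044, 0.488, -0.153, -12.8, 19.8, 7.5, 0.9],
  [-0.044, 0.488, -0.153, -12.8, 19.8, 7.5, 0.9],
  [-0.044, 0.488, -0.153, -12.8, 19.8, 7.5, 0.9],
])

```text
time_s: 21.83
tcp_pos: [0.4982, -0.0978, 0.219]
ee_rot: [[-0.621, -0.784, 0.017], [-0.784, 0.621, 0.025], [-0.03, 0.002, -1.0]]
wrist_force: [-0.1, -0.6, -1.2]
gripper_width: 0.482
gripper_force: 29.9
```

Call:
arm_command([
  [0.034, 0.505, -0.155, -20.7, 9.9, 3.7, 0.9],
  [0.034, 0.505, -0.155, -20.7, 9.9, 3.7, 0.9],
  [0.034, 0.505, -0.155, -20.7, 9.9, 3.7, 0.9],
  [0.034, 0.505, -0.155, -20.7, 9.9, 3.7, 0.9],
  [0.034, 0.505, -0.155, -20.7, 9.9, 3.7, 0.9],
  [0.034, 0.505, -0.155, -20.7, 9.9, 3.7, 0.9],
  [0.034, 0.505, -0.155, -20.7, 9.9, 3.7, 0.9],
  [0.034, 0.505, -0.155, -20.7, 9.9, 3.7, 0.9],
])

```text
time_s: 22.5
tcp_pos: [0.5515, 0.1243, 0.187]
ee_rot: [[-0.438, -0.869, -0.231], [-0.773, 0.495, -0.398], [0.46, 0.004, -0.888]]
wrist_force: [0.3, -0.7, 0.1]
gripper_width: 0.477
gripper_force: 29.9
```

```bash
python3 - <<'E'
from h import *
import pickle
flip=lambda Q:Q@np.diag([-1,-1,1.])
S=(.554,.1243);Q=flip(dip(60,117))
c=cam('wrist'); s=sense(); p=np.array(s['tcp_pos']); pickle.dump((c,p),open('w8.pkl','wb'))
print(np.round(s['joints'],1))
plan([((*S,.13),Q),((*S,.09),Q)])
print([(proj(c,p+[.0225*np.cos(a),.0225*np.sin(a),-.039])).round(0).tolist() for a in np.radians([0,90,180,270])],proj(c,p+[0,0,-.039]),proj(c,p+[0,0,.021]))
# edge row/col profiles along the projected axis of beaker
g=cv2.cvtColor(np.array(c['pixels']),cv2.COLOR_BGR2GRAY).astype(float)
cv2.imwrite('pics/w8.png',g)
u,v=proj(c,p+[0,0,-.039]).round().astype(int)
print(g[v-45:v+50:2,u].astype(int).tolist())
for dv in(0,15,25): print(g[v+dv,u-45:u+46:2].astype(int).tolist())
E
```

```text
[ 34.7  29.2  -4.9  11.4 -81.1 -68.7]
at [0.5512 0.1231 0.1878] t 22.55 F [-0.9 -0.2 -0. ] w 41.6
[0.001, -0.006, 0.006] [-2.87, -0.21, 5.03]
[0.0, 0.0, 0.0] [-1.82, 0.0, 3.56]
[[221.0, 283.0], [271.0, 297.0], [284.0, 246.0], [236.0, 233.0]] [253.19629733 264.59787316] [253.61130749 270.60355915]
[114, 115, 131, 125, 109, 114, 92, 136, 134, 136, 132, 133, 133, 135, 120, 105, 101, 100, 101, 111, 115, 111, 111, 112, 109, 103, 103, 89, 88, 98, 142, 25, 43, 49, 54, 60, 65, 63, 60, 61, 55, 53, 50, 49, 43, 36, 124, 114]
[57, 75, 82, 79, 75, 115, 114, 124, 136, 136, 135, 140, 138, 138, 120, 93, 93, 88, 98, 105, 108, 111, 109, 112, 108, 109, 104, 98, 101, 102, 127, 128, 124, 125, 127, 130, 129, 126, 127, 114, 109, 106, 69, 69, 64, 27]
[54, 55, 87, 109, 127, 129, 131, 114, 105, 88, 121, 124, 119, 119, 119, 121, 122, 120, 119, 121, 119, 120, 144, 141, 140, 141, 141, 140, 140, 140, 139, 139, 137, 139, 138, 137, 136, 140, 108, 117, 111, 110, 115, 68, 64, 17]
[61, 61, 59, 62, 61, 59, 60, 57, 59, 57, 56, 60, 57, 62, 57, 59, 60, 57, 59, 60, 59, 59, 61, 63, 59, 63, 65, 62, 62, 62, 64, 66, 66, 63, 62, 63, 62, 61, 62, 59, 61, 61, 59, 62, 62, 62][ WARN:0@1.103] global loadsave.cpp:1063 imwrite_ Unsupported depth image for selected encoder is fallbacked to CV_8U.
```

```bash
python3 - <<'E'
from h import *
import pickle
c,p=pickle.load(open('w8.pkl','rb'))
g=cv2.cvtColor(np.array(c['pixels']),cv2.COLOR_BGR2GRAY).astype(int)
print('rim'); 
for u in range(225,286,6): print(u,g[218:262,u].tolist())
# short peg in this view
print(proj(c,[.554,.1243,.046]),proj(c,[.554,.1243,.088]))
w=pickle.load(open('w6.pkl','rb')); g=cv2.cvtColor(np.array(w['pixels']),cv2.COLOR_BGR2GRAY).astype(int)
print('w6 foot,shoulder,top',proj(w,[.554,.1243,.048]),proj(w,[.554,.1243,.078]),proj(w,[.554,.1243,.088]))
for v in range(176,228,4): print(v,g[v,345:395:2].tolist())
E
```

```text
rim
225 [113, 113, 113, 114, 115, 116, 116, 114, 112, 114, 111, 113, 110, 110, 112, 116, 122, 122, 113, 98, 104, 107, 108, 107, 107, 109, 110, 110, 103, 104, 107, 109, 112, 110, 120, 130, 138, 137, 142, 140, 136, 136, 133, 136]
231 [117, 115, 116, 116, 115, 113, 112, 109, 113, 113, 110, 114, 126, 127, 116, 100, 110, 109, 109, 106, 110, 105, 102, 98, 101, 113, 125, 140, 138, 138, 137, 138, 137, 135, 135, 136, 136, 134, 135, 136, 135, 136, 137, 138]
237 [106, 111, 114, 116, 114, 114, 113, 113, 99, 127, 128, 117, 98, 109, 106, 109, 108, 108, 111, 108, 107, 138, 136, 137, 139, 138, 138, 136, 134, 134, 137, 137, 135, 134, 134, 138, 136, 139, 139, 141, 142, 141, 124, 125]
243 [108, 109, 108, 112, 111, 111, 108, 132, 125, 113, 97, 109, 108, 107, 111, 110, 105, 105, 139, 142, 136, 137, 136, 137, 138, 134, 135, 137, 136, 135, 137, 139, 141, 105, 100, 101, 102, 105, 94, 95, 89, 91, 88, 84]
249 [116, 114, 113, 114, 110, 109, 126, 130, 123, 96, 108, 107, 114, 112, 111, 107, 121, 136, 134, 135, 133, 134, 135, 138, 137, 135, 137, 135, 138, 140, 114, 104, 103, 107, 109, 91, 98, 98, 97, 103, 109, 10
[... 2359 characters left out ...]
132, 133, 139, 104, 20, 30, 36, 38, 38, 41, 44, 41, 39, 91, 129, 125, 126, 131, 132, 134, 133]
208 [75, 53, 50, 49, 57, 102, 132, 133, 56, 25, 33, 34, 49, 52, 56, 54, 58, 51, 123, 128, 127, 127, 127, 128, 128]
212 [133, 133, 135, 136, 133, 135, 126, 130, 142, 28, 47, 41, 45, 51, 60, 65, 64, 54, 50, 136, 136, 135, 137, 135, 135]
216 [47, 59, 105, 136, 135, 131, 131, 131, 132, 124, 47, 56, 74, 70, 74, 81, 74, 74, 40, 97, 126, 126, 125, 127, 129]
220 [133, 137, 139, 140, 134, 133, 136, 137, 98, 104, 132, 142, 128, 86, 88, 102, 138, 133, 134, 128, 128, 125, 130, 133, 126]
224 [128, 131, 136, 136, 137, 132, 133, 133, 133, 134, 140, 126, 85, 50, 48, 38, 124, 130, 130, 131, 128, 127, 131, 153, 189]
```

```bash
python3 - <<'E'
from h import *
flip=lambda Q:Q@np.diag([-1,-1,1.])
S=(.5555,.126);Q=flip(dip(60,117))
plan([((*S,.14),Q),((*S,.096),Q)])
E
```

```text
at [0.5512 0.1231 0.1878] t 22.55 F [-0.9 -0.2 -0. ] w 41.6
[0.001, -0.006, 0.006] [-2.61, -0.25, 4.04]
[0.0, 0.0, 0.0] [-2.0, 0.0, 3.92]
```

Call:
arm_command([
  [0, 0, 0, -1.3, -0.25, 2, 0.9],
  [0, 0, 0, -2.6, -0.25, 4, 0.9],
  [0, 0, 0, -2.6, -0.25, 4, 0.9],
  [0, 0, 0, -3.4, -0.25, 5.6, 0.9],
  [0, 0, 0, -4.2, -0.25, 7.1, 0.9],
  [0, 0, 0, -4.6, -0.25, 7.9, 0.9],
  [0, 0, 0, -4.6, -0.25, 7.9, 0.9],
])

```text
time_s: 23.13
tcp_pos: [0.5544, 0.1252, 0.0969]
ee_rot: [[-0.439, -0.868, -0.232], [-0.771, 0.497, -0.398], [0.46, 0.004, -0.888]]
wrist_force: [-0.1, 0.3, -0.4]
gripper_width: 0.477
gripper_force: 29.9
```

```bash
python3 - <<'E'
from h import *
flip=lambda Q:Q@np.diag([-1,-1,1.])
S=(.5555,.126);Q=flip(dip(60,117))
plan([((*S,.092),Q),((*S,.085),Q)])
E
```

```text
at [0.5544 0.1252 0.0969] t 23.13 F [-0.1  0.3 -0.4] w 41.5
[0.002, -0.007, 0.005] [-0.33, -0.06, 0.38]
[0.0, 0.0, 0.0] [-0.32, 0.0, 0.62]
```

Call:
arm_command([
  [0, 0, 0, -0.15, -0.05, 0.2, 0.9],
  [0, 0, 0, -0.33, -0.05, 0.38, 0.9],
  [0, 0, 0, -0.33, -0.05, 0.38, 0.9],
])

```text
time_s: 23.38
tcp_pos: [0.5567, 0.128, 0.0933]
ee_rot: [[-0.439, -0.869, -0.228], [-0.773, 0.495, -0.396], [0.457, 0.002, -0.889]]
wrist_force: [0.3, 0.7, -1.6]
gripper_width: 0.477
gripper_force: 29.9
```

Call:
arm_command([
  [0, 0, 0, -0.07, 0, 0.13, 0.9],
  [0, 0, 0, -0.14, 0, 0.27, 0.9],
  [0, 0, 0, -0.14, 0, 0.27, 0.9],
])

```text
time_s: 23.63
tcp_pos: [0.5562, 0.128, 0.0896]
ee_rot: [[-0.439, -0.869, -0.229], [-0.773, 0.495, -0.397], [0.458, 0.003, -0.889]]
wrist_force: [0.5, -0.3, 0.5]
gripper_width: 0.48
gripper_force: 29.9
```

Call:
arm_command([
  [0, 0, 0, -0.07, 0, 0.13, 0.9],
  [0, 0, 0, -0.12, 0, 0.24, 0.9],
  [0, 0, 0, -0.12, 0, 0.24, 0.9],
])

```text
time_s: 23.88
tcp_pos: [0.5561, 0.1279, 0.0866]
ee_rot: [[-0.439, -0.869, -0.229], [-0.773, 0.495, -0.397], [0.458, 0.003, -0.889]]
wrist_force: [-0.3, -0.1, -1.2]
gripper_width: 0.478
gripper_force: 29.9
```

Call:
arm_command([
  [0, 0, 0, -0.05, 0, 0.1, 0.9],
  [0, 0, 0, -0.07, 0, 0.14, 0.9],
  [0, 0, 0, -0.07, 0, 0.14, 0.9],
])

```text
time_s: 24.13
tcp_pos: [0.5561, 0.1279, 0.0852]
ee_rot: [[-0.439, -0.869, -0.229], [-0.773, 0.495, -0.397], [0.458, 0.003, -0.889]]
wrist_force: [-0.1, -0.1, 0.6]
gripper_width: 0.48
gripper_force: 29.9
```

Call:
arm_command([
  [0, 0, 0, -0.05, 0, 0.1, 0.9],
  [0, 0, 0, -0.07, 0, 0.14, 0.9],
  [0, 0, 0, -0.07, 0, 0.14, 0.9],
])

```text
time_s: 24.38
tcp_pos: [0.5563, 0.128, 0.084]
ee_rot: [[-0.439, -0.869, -0.228], [-0.773, 0.494, -0.397], [0.458, 0.002, -0.889]]
wrist_force: [-0.9, 0.2, 1.0]
gripper_width: 0.477
gripper_force: 29.9
```

Call:
arm_command([
  [0, 0, 0, -0.05, 0, 0.1, 0.9],
  [0, 0, 0, -0.07, 0, 0.14, 0.9],
  [0, 0, 0, -0.07, 0, 0.14, 0.9],
])

```text
time_s: 24.63
tcp_pos: [0.5564, 0.1281, 0.0837]
ee_rot: [[-0.439, -0.869, -0.228], [-0.773, 0.494, -0.398], [0.458, 0.002, -0.889]]
wrist_force: [-1.8, 1.3, 6.7]
gripper_width: 0.48
gripper_force: 30.0
```

Call:
arm_command([
  [0, 0, 0, -0.05, 0, 0.1, 0.9],
  [0, 0, 0, -0.05, 0, 0.1, 0.9],
])

```text
time_s: 24.8
tcp_pos: [0.5565, 0.1281, 0.0837]
ee_rot: [[-0.438, -0.87, -0.227], [-0.773, 0.494, -0.399], [0.459, 0.001, -0.888]]
wrist_force: [-2.9, 3.1, 10.4]
gripper_width: 0.48
gripper_force: 30.1
```

Call:
arm_command([
  [0, 0, 0, 0.07, 0, -0.13, 0.9],
  [0, 0, 0, 0.07, 0, -0.13, 0.7],
  [0, 0, 0, 0.07, 0, -0.13, 0],
  [0, 0, 0, 0.07, 0, -0.13, -1],
  [0, 0, 0, 0.07, 0, -0.13, -1],
  [0, 0, 0, 0.07, 0, -0.13, -1],
  [0, 0, 0, 0.07, 0, -0.13, -1],
  [0, 0, 0, 0.07, 0, -0.13, -1],
])

```text
time_s: 25.47
tcp_pos: [0.5561, 0.1277, 0.0822]
ee_rot: [[-0.439, -0.869, -0.229], [-0.773, 0.495, -0.397], [0.458, 0.003, -0.889]]
wrist_force: [-0.5, -0.4, 0.5]
gripper_width: 0.792
gripper_force: 0.0
```

Call:
arm_command([
  [0, 0, 0, 0, 0, -0.1, -1],
  [0, 0, 0, 0, 0, -2, -1],
  [0, 0, 0, 0, 0, -5, -1],
  [0, 0, 0, 0, 0, -9, -1],
  [0, 0, 0, 0, 0, -13, -1],
  [0, 0, 0, 0, 0, -15, -1],
  [0, 0, 0, 0, 0, -15, -1],
])

```text
time_s: 26.05
tcp_pos: [0.5933, 0.1899, 0.2208]
ee_rot: [[-0.442, -0.87, -0.219], [-0.776, 0.493, -0.393], [0.45, -0.004, -0.893]]
wrist_force: [0.5, -0.3, 0.8]
gripper_width: 1.001
gripper_force: 0.0
```

```bash
python3 - <<'E'
from h import *
plan([])
w=cam('wrist'); s=cam('side')
for n,c in(('w',w),('s',s)):
    g=cv2.cvtColor(np.array(c['pixels']),cv2.COLOR_BGR2GRAY).astype(int)
    for x,y,h in((.555,.1255,.106),(.551,.2645,.116)):
        u,v=proj(c,[x,y,h]); u0,v0=proj(c,[x,y,.046]); print(n,u.round(1),v.round(1),u0.round(1),v0.round(1))
        U=int(u);V=int((v+v0)/2)
        print(g[V,max(U-36,0):U+37:2].tolist()); print(g[int(v)-36:int(v)+37:2,U].tolist())
E
```

```text
at [0.5933 0.1899 0.2208] t 26.05 F [ 0.5 -0.3  0.8] w 87.1
w 256.0 174.8 255.8 187.2
[56, 45, 105, 110, 106, 107, 108, 112, 108, 106, 93, 106, 105, 88, 77, 80, 85, 86, 87, 87, 87, 86, 84, 78, 87, 98, 95, 108, 102, 114, 90, 93, 44, 36, 86, 92, 94]
[103, 101, 102, 105, 109, 111, 109, 110, 107, 111, 99, 102, 102, 103, 101, 103, 78, 80, 83, 87, 88, 87, 84, 88, 82, 81, 73, 76, 76, 87, 57, 77, 58, 59, 59, 88, 69]
w 346.1 317.2 326.8 302.2
[24, 26, 23, 24, 23, 24, 21, 25, 24, 22, 21, 22, 21, 23, 18, 22, 21, 21, 23, 22, 20, 27, 27, 27, 27, 24, 26, 28, 27, 28, 28, 24, 26, 28, 29, 27, 29]
[5, 34, 40, 45, 54, 60, 55, 55, 53, 49, 46, 42, 40, 31, 23, 99, 121, 118, 121, 116, 119, 117, 117, 118, 122, 122, 124, 124, 125, 126, 134, 68, 71, 73, 72, 71, 66]
s 272.2 210.6 272.3 232.3
[219, 220, 221, 220, 226, 234, 235, 229, 224, 224, 223, 220, 219, 220, 214, 207, 207, 152, 138, 139, 136, 182, 199, 209, 210, 210, 212, 212, 207, 198, 230, 234, 235, 234, 235, 234, 234]
[30, 22, 50, 93, 80, 107, 151, 220, 229, 181, 223, 238, 211, 173, 178, 161, 163, 234, 228, 231, 230, 213, 149, 137, 136, 134, 136, 136, 183, 221, 221, 224, 217, 189, 162, 158, 159]
s 274.6 234.3 274.7 262.7
[169, 169, 170, 170, 170, 167, 186, 189, 168, 141, 187, 177, 138, 181, 196, 197, 170, 151, 161, 162, 159, 153, 188, 192, 176, 142, 181, 179, 134, 179, 186, 190, 225, 219, 215, 215, 215]
[205, 185, 181, 171, 188, 237, 228, 230, 230, 214, 140, 138, 138, 135, 135, 138, 188, 221, 222, 225, 215, 199, 169, 166, 163, 161, 136, 135, 135, 136, 135, 135, 136, 138, 141, 154, 169]
```

```bash
python3 -c "
from h import *
print(finish_job())"
```

```text
the job is handed in; nothing more can be done
None
```

The job is handed in at about 26 s of the 72 s. The tray is pushed home, the tape roll lies flat on the worktop, and both beakers are upside down over their pegs. The larger beaker and the tape I confirmed in pictures. The tray's seating rests on the stop force, and the smaller beaker's on the contact force and height plus a rough pixel check. The judge returned no verdict.

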